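# Lock the bayonet cap on the filtration station

## Robot

A 6-joint arm with a two-finger parallel gripper is mounted at the origin on a cart in front of the work surface, level with it; the furniture and walls round the work are solid. World frame = base frame: x ahead of the robot, y to its left, z up, the work surface at z = 0. Lengths are in m, angles in degrees, forces in N, time in s.
With the tool pointing down it reaches from about 0.35 to 0.875 m from the base axis. Payload 4.2 kg.
Tool frame: the origin (TCP) lies at the very end of the fingers, on their centre line; the grasp point (between the pads) lies 19 mm behind it; z points along the fingers, y is the line along which they close (so a half turn about z gives the same grasp; the last joint's range is limited). The gripper opens to 87 mm and grips with 3 to 60 N. Pads are 19 mm wide; open, the fingers measure 117 mm over their backs; the gripper's body (75 mm by 190 mm) begins 51 mm behind the grasp point.
Start: joints at [-57.777, 22.042, 0.453, 0, -68.411, -14.817], TCP at [0.187, -0.596, 0.198] pointing down, gripper open.
Joint ranges: [-179.83, 179.83], [-69.29, 118.12], [-61.27, 80.66], [-181.25, 117.63], [-171.15, -9.14], [-177.46, 177.46]. Speed limits (degrees/s): [159.86, 159.86, 180, 180, 180, 180].

## Interface

Orientations are given as a 3x3 rotation matrix whose columns are the frame's x, y, z axes.
In Python, from station import sense, optics, r gives the robot as it stands. The module is installed in compiled form; this text tells all that it offers.
- The arm moves only by the shell command python3 -m pendant 'ROWS' [OPENING]. ROWS is JSON, a list that holds one entry, the list of rows, each a list of 4 numbers: the shift along the tool's x, y, z normalised to -1 to 1, where 1 is 100 mm, then the turn about the tool's z normalised to -1 to 1, where 1 is 2 rad. A call has 1 to 8 rows; each row is the pose to reach, as a shift and turn from the pose commanded when the call began, along the tool's axes at that moment; what a row does not reach only later rows make up. A row lasts 1/10 s, in which the tool goes at most 50 mm and 8.59 degrees, less where a joint would pass 70% of its speed; a pose out of reach is approached as far as the arm can. A call with a number of a shift or a turn outside -1 to 1 is refused whole. A call with a gripper value outside its range is refused whole. OPENING is the closure, from 0 (fully open) to 1 (shut), set as the call begins (- or left out, the last holds). The fingers move at their own pace and stop on an object; the grip force is fixed at half the most. Time passes only in rows, so rows that repeat a pose let the fingers close. It gives the time, the measured TCP pose, the force, the opening and the grip force at its end, in the units of the state.
- sense(): the state, without advancing time (a new reading comes with each control period).
- optics.capture(name): name is "scene" or "top"; returns the picture (384x512x3 uint8, red, green, blue); there is no depth.
- optics.get_calibration(name): a dict with "camera_matrix" (3x3 intrinsics, pixels), "camera_from_world" (4x4, takes a point from world to camera coordinates). Camera axes: x right, y down, z forward; pixel columns grow to the right and rows downward; lengths in m; the calibration is good to about 2 mm. A picture is of the moment at which its call begins. get_calibration takes no time and is no camera call.
- r.finish_job(): hands the job in; it is judged then, once.
The state is a dict: "time_s": time; "joints": joint angles; "joint_velocities": joint speeds; "effort": joint torques, N m; "tcp_pos": TCP position; "ee_rot": TCP orientation; "wrist_force": force on the tool from outside, world axes, zero at the start; "moment": the same for the moment, N m; "gripper_width": opening from 0.0 (shut) to 1.0 (fully open); "gripper_force": force on a finger pad.
Only numpy, scipy, OpenCV 4.12 (cv2) and the standard library are available. Lean on these libraries where they do the work, as an engineer would, in place of code of your own. Each camera call takes 0.05 s, during which the arm holds its last target. There are 200 camera calls.

## Task

Close the filtration station: take the metal cap by its grip bar, set it in the station's collar so that its cross pin drops through the two slots, press it gently down against the spring and twist it clockwise (seen from above) about a quarter turn to the stop, then let go so that it springs up and clicks locked, lifting the small tell-tale pin in the collar. Do not force it: the station must never feel more than about 35 N. Leave the nearby tape roll, the ink bottle and the film carton where they stand.

Things in the scene. Friction and masses are not known exactly. Their poses are not given: they have to be found in the camera images.
- cap_grip (a point): Loose bayonet cap, 0.12 to 0.2 kg, upright on the bench: steel plug 44 mm in diameter, 28 mm high, foot chamfered 3 mm, with a black grip bar on top, 16 mm thick along the cap's x, 42 mm long along its y, from 28 to 58 mm above the underside. The point is the centre of the bar, 44 mm above the cap's underside; z up. The cap is the same after a half turn.
- cap_pin (a point): Centre of the cap's steel cross pin, 8 mm above the cap's underside and 36 mm below cap_grip. The pin, 7 mm in diameter, runs along the cap's y axis and sticks out of the plug on both sides (60 mm from end to end). Turning the cap pressed under the ledge takes about 0.05 to 0.1 N m; twisting against the stop loads the pin ends with about 4 N in all for each 0.1 N m, on top of the pressing force.
- station: Filtration station, fixed: white square foot 110 x 110 x 12 mm with an upright round aluminium barrel 74 mm in diameter, 50 mm high over the bench. The hose nozzle points along +x. Origin on the barrel's axis at bench level, z up. The collar on the barrel is clamped in the foot at an angle that is not measured (see collar_top).
- collar_top (a point): Centre of the collar's flat top, 50 mm above the bench. Bore 48 mm. Two opposite slots 11 mm wide, open at the top, let the cross pin in. They lie along the station's y axis turned by an unmeasured angle of up to 0.3 rad either way: see it in the images, or turn the lightly pressed cap until it drops. With the pin on the flat top, cap_grip is 39.5 mm above this point.
- seat_point (a point): On the axis, 14 mm below the collar top: the relieved spring seat, on which the entered plug stands (cap_grip 30 mm above the collar top). It pushes up with 3.6 N and 1.2 N more per mm. Pressed 5.5 mm (10 N; cap_grip 24.5 mm above the collar top), the pin passes under the 8 mm thick ledge; the hard stop is at 8 mm (13 N; cap_grip 22 mm above the collar top).
- lock_point (a point): On the axis, 8 mm below the collar top: where cap_pin is when locked (cap_grip then 28 mm above the collar top). From the slots only clockwise turning, pressed, is possible; after 1.4 rad (80 degrees) the pin meets a stop, below notches 3.5 mm deep and 10 mm wide in the ledge's underside, into which the spring lifts it when the cap is let go.
- telltale (a joint): Steel tell-tale pin 4 mm in diameter in the top of the collar, over one notch, 26 mm from the axis: its lift in m, 0 when the cap is not locked (top end 1 to 2 mm above the collar), 0.0035 when a cross pin end sits in the notch. It gives way to a touch from below (under 0.5 N).
- tape_spare: Bystander: roll of tape lying flat beside the station, 67 mm in diameter, 19 mm high, loose; origin at the centre of its underside. (Another such roll lies further to the right and does not matter.)
- ink_bottle: Bystander: small round bottle 42 mm in diameter, 77 mm high, loose; origin at the centre of its underside.
- film_box: Bystander: carton 60 x 115 x 60 mm (x, y, z), loose; origin at the centre of its underside.
Mind the look-alikes: they are no part of the job. Leave any yellow look-alike of the part that bears cap_grip alone.

How it is judged:
By the outcome, as a careful person would: the job done as asked, in the order asked, and still so for the second after the job is handed in, with the robot touching nothing.
It also fails if it takes over 72 s, if anything falls off the work surface, if the arm or the gripper's body presses on something with over 40 N, if the wrist force passes 120 N, or if a joint passes its speed limit or range.

## Working session

There is one attempt and no reset: what is moved stays moved. The work goes in short steps, Python scripts to look and compute and a shell command to move; the robot and the scene stay as the last step left them, time stands still between calls to the robot, and variables do not carry over. Pictures are saved under pics/ and viewed, at most 10 in all, crops included, and the job is handed in when it is done.

```bash
mkdir -p pics; python3 - <<'E'
from station import sense, optics, r
import cv2,numpy as np
s=sense();print(s['time_s'],s['tcp_pos'],np.round(s['ee_rot'],3).tolist(),s['wrist_force'],s['gripper_width'])
for n in('scene','top'):
    im=optics.capture(n);cv2.imwrite(f'pics/{n}0.png',im[:,:,::-1])
    c=optics.get_calibration(n);print(n,np.round(c['camera_matrix'],1).tolist(),np.round(c['camera_from_world'],4).tolist())
a=cv2.imread('pics/scene0.png');b=cv2.imread('pics/top0.png')
E
```

```text
0.0 [ 0.18677697 -0.59575568  0.19655718] [[-0.954, -0.299, -0.001], [-0.299, 0.954, 0.002], [0.0, 0.002, -1.0]] [0.24469465 0.65471645 0.2916111 ] 1.0012431959829393
scene [[435.4, 0.0, 254.6], [0.0, 435.4, 184.6], [0.0, 0.0, 1.0]] [[-0.8821, -0.4705, -0.0221, 0.3676], [-0.2602, 0.5259, -0.8098, 0.2483], [0.3926, -0.7086, -0.5863, 0.9523], [0.0, 0.0, 0.0, 1.0]]
top [[450.2, 0.0, 257.2], [0.0, 450.2, 187.9], [0.0, 0.0, 1.0]] [[0.0239, -0.9997, -0.0005, -0.1073], [-0.9978, -0.0238, -0.0612, 0.5039], [0.0612, 0.002, -0.9981, 1.3033], [0.0, 0.0, 0.0, 1.0]]
```

View pics/scene0.png

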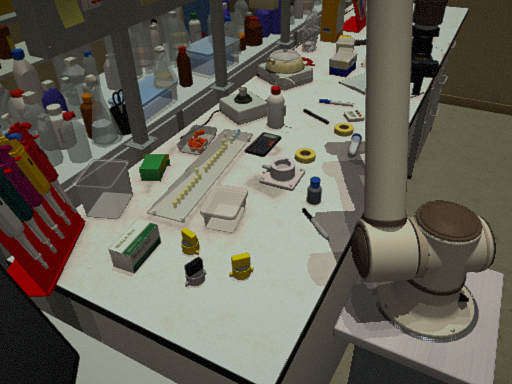

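View pics/top0.png

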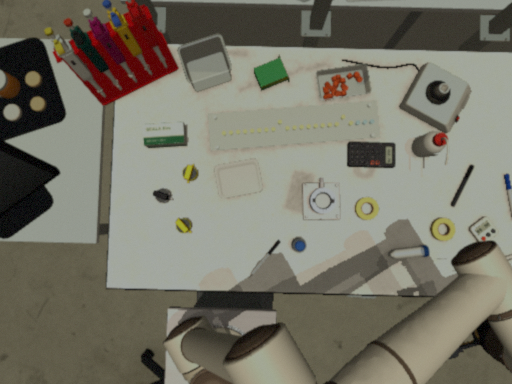

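Candidates for the cap: the black-barred metal one at top (162,195) / scene (195,270), and two yellow look-alikes at top (190,172) and (183,225). I choose the black one. The station is at top (321,201) / scene (283,172), the spare tape at (367,208), the ink bottle at (299,244) and the film carton at (165,134). Next is a close crop.

```bash
cat > h.py <<'E'
import cv2,numpy as np
from station import sense, optics, r
def ray(n,u,v,z):
    c=optics.get_calibration(n);T=c['camera_from_world'];R=T[:3,:3];o=-R.T@T[:3,3]
    d=R.T@np.linalg.solve(c['camera_matrix'],[u,v,1]);return o+d*(z-o[2])/d[2]
def proj(n,p):
    c=optics.get_calibration(n);T=c['camera_from_world'];q=c['camera_matrix']@(T[:3,:3]@p+T[:3,3]);return q[:2]/q[2]
E
python3 - <<'E'
from h import *
s=cv2.imread('pics/scene0.png');t=cv2.imread('pics/top0.png')
def crop(a,x,y,w,h,k): return cv2.resize(a[y:y+h,x:x+w],None,fx=k,fy=k,interpolation=cv2.INTER_CUBIC)
# each 400x300
A=np.vstack([np.hstack([crop(t,142,180,40,30,10),crop(t,296,177,53,40,7.5)[:300,:397]]) if 0 else np.hstack([crop(t,142,180,40,30,10),crop(t,301,176,40,30,10)]),
 np.hstack([crop(s,175,255,40,30,10),crop(s,255,150,50,37.5.__int__(),8)[:300,:400] if 0 else cv2.resize(s[152:190,258:308],(400,300),interpolation=cv2.INTER_CUBIC)])])
cv2.imwrite('pics/crop1.png',A)
for n,im,(x,y,w,h) in (('top',t,(148,184,28,24)),('scene',s,(178,252,36,36))):
    g=im[y:y+h,x:x+w].max(2); m=(g<70).astype(np.uint8)
    k,l,st,ce=cv2.connectedComponentsWithStats(m)
    for i in range(1,k):
        if st[i,4]>8:
            pts=np.argwhere(l==i)[:,::-1].astype(np.float32);rc=cv2.minAreaRect(pts)
            print(n,st[i,4],ce[i]+[x,y],rc[1:],ray(n,*(ce[i]+[x,y]),.058),ray(n,*(ce[i]+[x,y]),.043))
            print(np.round(ray(n,rc[0][0]+x,rc[0][1]+y,.058),4))
for n,u,v in(('top',321,201),('scene',283,165)): print(ray(n,u,v,.05))
E
```

```text
top 132 [161.53787879 195.03787879] ((16.099689483642578, 10.28591251373291), 26.56505012512207) [0.47698721 0.17506018 0.058     ] [0.47759207 0.17827371 0.043     ]
[0.4776 0.1763 0.058 ]
scene 401 [194.6084788  271.67082294] ((27.883094787597656, 19.71154022216797), 86.42366790771484) [0.45495917 0.20455382 0.058     ] [0.46425979 0.1937156  0.043     ]
[0.455  0.2029 0.058 ]
[ 0.47116628 -0.27780143  0.05      ]
[ 0.46630735 -0.27557782  0.05      ]
```

View pics/crop1.png

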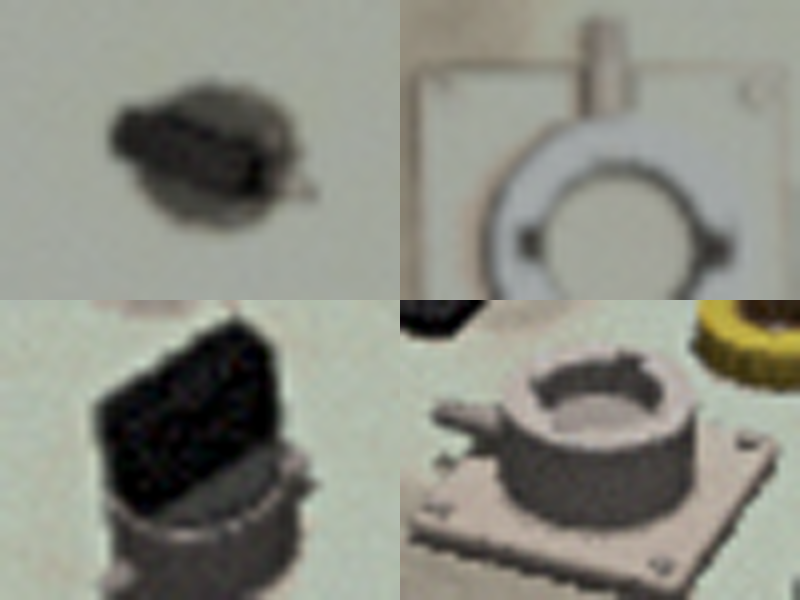

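Top-left and bottom-left crops confirm the choice: a black bar on a steel plug, with the pin tip at top (173,199). The right-hand crops show the collar with its two dark slots at about top (313.5,200) and (332,200.5). Next I compute positions.

```bash
python3 - <<'E'
from h import *
s=cv2.imread('pics/scene0.png');t=cv2.imread('pics/top0.png')
print('plug',ray('top',163.25,195.15,.026),'pintip',ray('top',172.7,198.8,.008))
print('bar scene',ray('scene',193.35,266.25,.043))
# bar mask top: stricter
for th in(45,55,65):
    m=(t[184:208,148:176].max(2)<th);p=np.argwhere(m)[:,::-1]+[148,184];w=np.array([ray('top',*q,.055)[:2] for q in p])
    c=w.mean(0);e,v=np.linalg.eigh(np.cov((w-c).T));print(th,len(p),c,np.degrees(np.arctan2(v[1,1],v[0,1])),4*np.sqrt(e)*.87)
# collar: bore via dark ring, slots
g=cv2.cvtColor(t,cv2.COLOR_BGR2GRAY);print(g[188:212,308:336])
E
```

```text
plug [0.47807059 0.17693361 0.026     ] pintip [0.46871594 0.15253091 0.008     ]
bar scene [0.4761669 0.1813771 0.043    ]
45 80 [0.47692741 0.17594765] 72.00533763755791 [0.01603759 0.04112822]
55 94 [0.4772632  0.17633179] 71.87920542042835 [0.01792131 0.04174734]
65 107 [0.47700454 0.17574189] 73.45221105810023 [0.02026863 0.04214178]
[[166 165 165 165 162 163 162 148 136 136 142 146 150 154 156 160 164 165
  165 166 165 165 165 164 165 164 165 164]
 [166 164 165 165 163 159 147 128 134 147 156 164 165 164 166 165 166 167
  167 165 166 164 166 165 166 165 164 164]
 [165 165 162 163 156 145 128 137 156 164 164 164 164 165 163 165 163 167
  165 164 166 165 166 166 165 163 167 164]
 [165 164 159 154 142 125 138 157 167 166 164 161 151 151 152 154 151 161
  163 165 166 164 165 165 164 165 165 164]
 [163 161 155 142 125 135 156 163 165 166 162 151 129 117 114 113 108 128
  138 153 164 164 165 166 164 164 166 163]
 [163 154 142 127 130 157 163 165 164 156 140 128 119 116 112 113 103  94
   92 120 147 163 165 165 165 166 165 164]
 [160 148 127 120 153 162 166 165 156 130 119 131 143 147
[... 1349 characters left out ...]
152 137  97 105 146 164 166 166 155 140 145 156 161 161 164 161 161 155
  142 117  91 120 151 166 167 166 165 165]
 [154 143 116  92 124 163 165 165 162 154 143 133 136 146 151 147 141 129
  103  95 121 152 163 164 166 167 166 165]
 [159 154 136 103 105 146 163 165 167 164 158 142 132 132 121 113 113 115
  115 142 152 163 166 166 165 166 165 165]
 [164 160 150 127 100 116 147 163 167 166 165 161 155 152 144 140 144 144
  143 163 166 163 165 167 165 165 164 164]
 [163 164 158 147 125 108 119 148 162 164 166 166 166 165 161 157 164 162
  161 165 166 167 168 164 166 165 164 164]
 [163 166 163 160 147 135 121 120 139 155 162 163 165 165 163 160 164 164
  165 167 166 166 165 165 165 164 165 166]]
```

```bash
python3 - <<'E'
from h import *
s=cv2.imread('pics/scene0.png');t=cv2.imread('pics/top0.png')
A=np.vstack([cv2.resize(t[186:216,306:338+8],(800,600))[:, :]]) 
B=cv2.resize(s[154:182,264:304],(800,560),interpolation=cv2.INTER_CUBIC)
A=cv2.resize(A,(400,300));B=cv2.resize(B,(800,560))
cv2.imwrite('pics/crop2.png',B)
E
```

```text
(no output)
```

View pics/crop2.png

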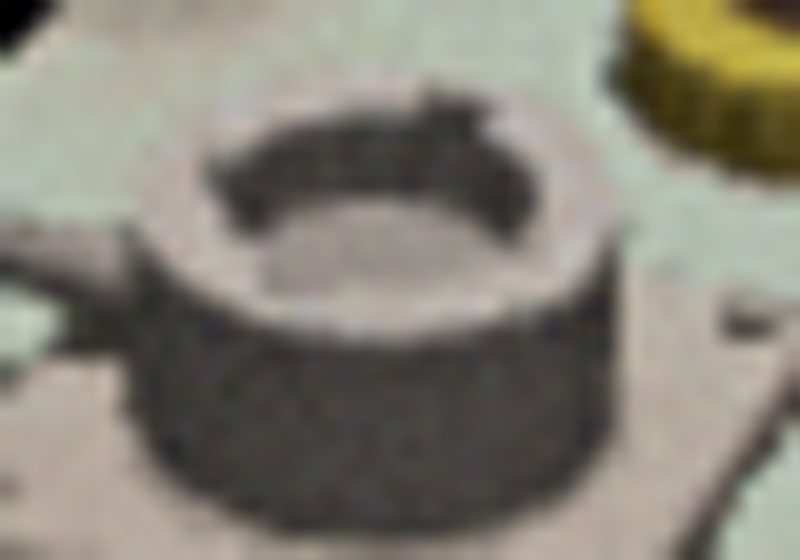

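The scene crop shows the collar rim, with its slots at crop (450,105) and (225,185), and the barrel clear of the tape. Cap: centre about (0.4775, 0.177), bar axis about 71.5° from world x. So I turn the tool by −54° about its z. I now transit at height and compute the station position.

```bash
python3 - <<'E'
from h import *
c=ray('top',323.1,200.05,.05);l=ray('top',313.3,199.6,.05);rr=ray('top',332.9,200.45,.05);d=l-rr
print('collar top',c,'scene',ray('scene',282.35,163.7,.05),'slot',np.degrees(np.arctan2(d[1],d[0])))
a=ray('scene',264+450/20-.5,154+105/20-.5,.05);b=ray('scene',264+225/20-.5,154+180/20-.5,.05);print(a,b,np.degrees(np.arctan2(*(b-a)[[1,0]])))
print('proj',proj('scene',np.array([*c[:2],.05])))
E
for i in 1 2 3 4 5 6; do :; done
python3 -m pendant '[[[-0.73,0.93,0,0],[-0.73,0.93,0,0],[-0.73,0.93,0,0]]]' 0
python3 -m pendant '[[[-0.73,0.93,0,0],[-0.73,0.93,0,0],[-0.73,0.93,0,0]]]'
python3 -m pendant '[[[-0.73,0.93,0,0],[-0.73,0.93,0,0],[-0.73,0.93,0,0]]]'
python3 -m pendant '[[[-0.73,0.93,0,0],[-0.73,0.93,0,0],[-0.73,0.93,0,0]]]'
python3 -m pendant '[[[-0.73,0.93,0,0],[-0.73,0.93,0,0],[-0.73,0.93,0,0]]]'
python3 -m pendant '[[[-0.73,0.93,0,0],[-0.73,0.93,0,0],[-0.73,0.93,0,0]]]'
python3 -m pendant '[[[-0.73,0.93,0,-0.2],[-0.73,0.93,0,-0.3],[-0.73,0.93,0,-0.472],[-0.73,0.93,0,-0.472],[-0.73,0.93,0,-0.472],[-0.73,0.93,0,-0.472],[-0.73,0.93,0,-0.472],[-0.73,0.93,0,-0.472]]]'
```

```text
collar top [ 0.47401431 -0.28373814  0.05      ] scene [ 0.47105978 -0.28114516  0.05      ] slot 88.88300147846226
[ 0.47278406 -0.3110178   0.05      ] [ 0.49441258 -0.27704386  0.05      ] 57.51831742583494
proj [281.82591098 163.03914528]
time_s: 0.4
tcp_pos: [0.229, -0.4823, 0.1971]
ee_rot: [[-0.954, -0.301, -0.001], [-0.301, 0.954, 0.002], [-0.0, 0.002, -1.0]]
wrist_force: [0.8, -0.6, 1.0]
gripper_width: 0.998
gripper_force: 0.0
time_s: 0.7
tcp_pos: [0.2707, -0.3719, 0.1974]
ee_rot: [[-0.954, -0.301, -0.0], [-0.301, 0.954, 0.001], [-0.0, 0.001, -1.0]]
wrist_force: [0.1, -0.4, 0.4]
gripper_width: 0.997
gripper_force: 0.0
time_s: 1.0
tcp_pos: [0.3127, -0.2617, 0.1975]
ee_rot: [[-0.953, -0.302, 0.0], [-0.302, 0.953, 0.001], [-0.0, 0.001, -1.0]]
wrist_force: [-0.5, 0.0, -0.6]
gripper_width: 1.003
gripper_force: 0.0
time_s: 1.3
tcp_pos: [0.3549, -0.1512, 0.1977]
ee_rot: [[-0.953, -0.303, 0.001], [-0.303, 0.953, 0.001], [-0.001, 0.0, -1.0]]
wrist_force: [0.3, 0.2, 0.4]
gripper_width: 1.003
gripper_force: 0.0
time_s: 1.6
tcp_pos: [0.3971, -0.0405, 0.1977]
ee_rot: [[-0.953, -0.303, 0.001], [-0.303, 0.953, 0.0], [-0.001, 0.0, -1.0]]
wrist_force: [-0.4, -0.4, 0.4]
gripper_width: 1.008
gripper_force: 0.0
time_s: 1.9
tcp_pos: [0.4391, 0.0703, 0.1974]
ee_rot: [[-0.953, -0.302, 0.0], [-0.302, 0.953, 0.0], [-0.001, 0.0, -1.0]]
wrist_force: [0.3, -0.3, 0.1]
gripper_width: 0.999
gripper_force: 0.0
time_s: 2.7
tcp_pos: [0.4795, 0.1773, 0.1973]
ee_rot: [[-0.318, -0.948, -0.001], [-0.948, 0.318, -0.0], [0.001, 0.001, -1.0]]
wrist_force: [0.5, 0.6, -0.3]
gripper_width: 0.998
gripper_force: 0.0
```

```bash

python3 -m pendant '[[[0,0.02,0.5,0],[0,0.02,0.9,0],[0,0.02,0.9,0],[0,0.02,0.9,0]]]'
python3 -m pendant '[[[0,0,0.4,0],[0,0,0.65,0],[0,0,0.753,0],[0,0,0.753,0],[0,0,0.753,0]]]'
python3 - <<'E'
from h import *
for n in('scene','top'):
    im=optics.capture(n)[:,:,::-1];cv2.imwrite(f'pics/{n}1.png',im)
s=cv2.imread('pics/scene1.png');t=cv2.imread('pics/top1.png')
cv2.imwrite('pics/crop3.png',np.hstack([cv2.resize(s[235:295,165:225],(400,400)),cv2.resize(t[165:225,132:192],(400,400))]))
E
```

```text
time_s: 3.1
tcp_pos: [0.4784, 0.1782, 0.1081]
ee_rot: [[-0.317, -0.948, 0.0], [-0.948, 0.317, -0.001], [0.001, -0.0, -1.0]]
wrist_force: [0.1, -0.9, 0.2]
gripper_width: 1.002
gripper_force: 0.0
time_s: 3.6
tcp_pos: [0.4796, 0.1793, 0.0343]
ee_rot: [[-0.317, -0.948, 0.003], [-0.948, 0.317, 0.002], [-0.003, -0.003, -1.0]]
wrist_force: [-0.7, -0.7, -0.0]
gripper_width: 1.004
gripper_force: 0.0
```

View pics/crop3.png

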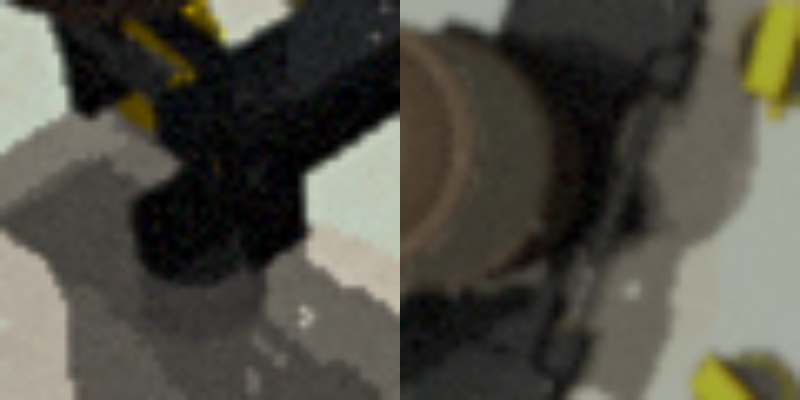

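The crop shows the fingers straddling the bar, with the yellow caps clear. Close and lift.

```bash

python3 -m pendant '[[[0,0,0,0],[0,0,0,0],[0,0,0,0],[0,0,0,0],[0,0,0,0],[0,0,0,0],[0,0,0,0],[0,0,0,0]]]' 1
python3 -m pendant '[[[0,0,0,0],[0,0,0,0],[0,0,0,0],[0,0,0,0]]]'
python3 -m pendant '[[[0,0,-0.2,0],[0,0,-0.5,0],[0,0,-0.8,0],[0,0,-0.8,0],[0,0,-0.8,0]]]'
python3 -m pendant '[[[0,0,-0.5,0],[0,0,-0.5,0],[0,0,-0.5,0],[0,0,-0.5,0]]]'
```

```text
time_s: 4.5
tcp_pos: [0.4779, 0.1783, 0.0323]
ee_rot: [[-0.317, -0.948, -0.0], [-0.948, 0.317, -0.0], [0.0, 0.0, -1.0]]
wrist_force: [-0.4, 0.5, 0.1]
gripper_width: 0.358
gripper_force: 0.0
time_s: 4.9
tcp_pos: [0.4778, 0.1783, 0.0324]
ee_rot: [[-0.317, -0.948, -0.0], [-0.948, 0.317, -0.0], [0.0, 0.0, -1.0]]
wrist_force: [-1.1, -0.4, 0.5]
gripper_width: 0.159
gripper_force: 30.0
time_s: 5.4
tcp_pos: [0.4775, 0.1783, 0.1123]
ee_rot: [[-0.318, -0.948, -0.0], [-0.948, 0.318, 0.001], [-0.001, 0.0, -1.0]]
wrist_force: [-0.2, 0.1, -2.5]
gripper_width: 0.159
gripper_force: 30.0
time_s: 5.8
tcp_pos: [0.4765, 0.1776, 0.1603]
ee_rot: [[-0.318, -0.948, -0.004], [-0.948, 0.318, -0.002], [0.003, 0.003, -1.0]]
wrist_force: [0.3, 0.1, -1.9]
gripper_width: 0.161
gripper_force: 30.0
```

The grip holds (30 N, about 2 N of weight). Before moving off I take a picture to get the cap's offset along the bar, then transit to over the station.

```bash

python3 -m pendant '[[[0,0,0,0],[0,0,0,0]]]'
python3 - <<'E'
from h import *
im=optics.capture('scene')[:,:,::-1];cv2.imwrite('pics/scene2.png',im)
s=sense();p=np.array(s['tcp_pos']);print(p)
u=p-[0,0,.0324]
q=proj('scene',u).astype(int);x0,y0=q[0]-40,q[1]-50
C=cv2.resize(im[y0:y0+75,x0:x0+80],(800,750)[:2],interpolation=cv2.INTER_CUBIC)[:600]
R=np.array(s['ee_rot'])
def mk(w,col):
    a=(proj('scene',w)-[x0,y0]+.5)*10-.5;cv2.circle(C,tuple(int(v) for v in a),3,col,-1);print(a)
mk(u,(0,0,255));mk(u+[0,0,.028],(0,255,0))
for k in(-1,1): mk(u+[0,0,.008]+k*.03*R[:,0],(255,0,0)); mk(u+[0,0,.028]+k*.022*R[:,0],(255,0,255))
cv2.imwrite('pics/crop4.png',C)
E
python3 -m pendant '[[[0.877,-0.284,0,0],[0.877,-0.284,0,0],[0.877,-0.284,0,0]]]'
python3 -m pendant '[[[0.877,-0.284,0,0],[0.877,-0.284,0,0],[0.877,-0.284,0,0]]]'
python3 -m pendant '[[[0.877,-0.284,0,0],[0.877,-0.284,0,0],[0.877,-0.284,0,0]]]'
python3 -m pendant '[[[0.877,-0.284,0,0],[0.877,-0.284,0,0],[0.877,-0.284,0,0]]]'
python3 -m pendant '[[[0.4,-0.15,0,-0.05],[0.877,-0.284,0,-0.1],[0.877,-0.284,0,-0.148],[0.877,-0.284,0,-0.148],[0.877,-0.284,0,-0.148]]]'
```

```text
time_s: 6.0
tcp_pos: [0.4773, 0.1779, 0.161]
ee_rot: [[-0.318, -0.948, -0.002], [-0.948, 0.318, -0.002], [0.002, 0.002, -1.0]]
wrist_force: [-0.5, -0.5, -1.3]
gripper_width: 0.163
gripper_force: 30.0
[0.47750876 0.1780254  0.16135531]
[410.00518784 505.52224677]
[395.49757255 407.77694198]
[290.77693643 546.29269758]
[310.24457559 457.37625818]
[517.0743512  411.95764307]
[478.5559256  359.45444702]
time_s: 6.35
tcp_pos: [0.4756, 0.0825, 0.1617]
ee_rot: [[-0.322, -0.947, -0.003], [-0.947, 0.322, -0.001], [0.002, 0.002, -1.0]]
wrist_force: [0.0, 0.7, -2.1]
gripper_width: 0.157
gripper_force: 30.0
time_s: 6.65
tcp_pos: [0.4752, -0.0092, 0.1619]
ee_rot: [[-0.322, -0.947, -0.002], [-0.947, 0.322, -0.001], [0.001, 0.001, -1.0]]
wrist_force: [-0.8, 0.3, -1.3]
gripper_width: 0.155
gripper_force: 30.0
time_s: 6.95
tcp_pos: [0.475, -0.101, 0.162]
ee_rot: [[-0.322, -0.947, -0.001], [-0.947, 0.322, -0.001], [0.001, 0.001, -1.0]]
wrist_force: [-1.1, 0.2, -2.7]
gripper_width: 0.164
gripper_force: 30.0
time_s: 7.25
tcp_pos: [0.4746, -0.193, 0.1619]
ee_rot: [[-0.321, -0.947, -0.0], [-0.947, 0.321, -0.001], [0.001, 0.0, -1.0]]
wrist_force: [-0.8, 1.2, -1.8]
gripper_width: 0.159
gripper_force: 30.0
time_s: 7.75
tcp_pos: [0.4737, -0.2814, 0.162]
ee_rot: [[-0.028, -1.0, -0.0], [-1.0, 0.028, 0.001], [-0.001, 0.001, -1.0]]
wrist_force: [-0.5, 0.6, -1.8]
gripper_width: 0.156
gripper_force: 30.0
```

View pics/crop4.png

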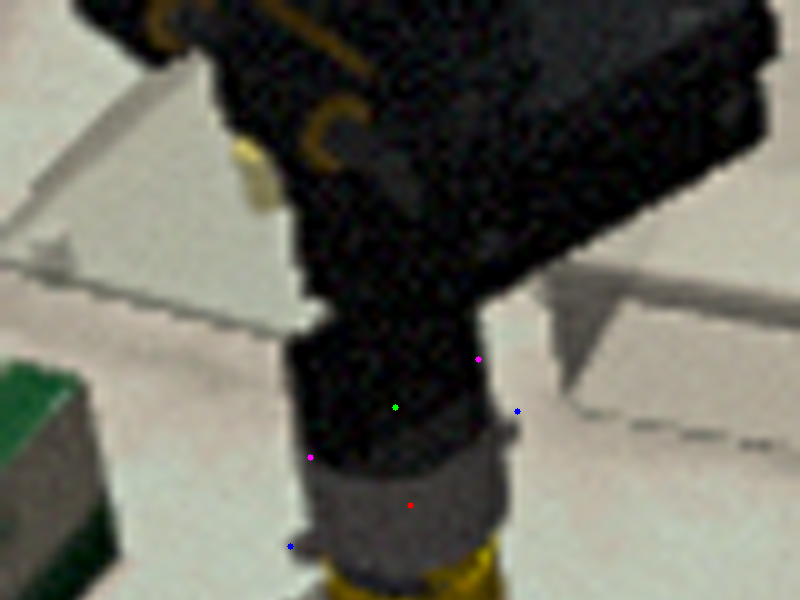

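Pin tips show at crop (300,545) and (513,430), within about 1 mm of expected along the bar and so consistent with calibration error. Lower to just above the collar and compare the two in one picture.

```bash

python3 -m pendant '[[[0,0,0.4,0],[0,0,0.68,0],[0,0,0.68,0],[0,0,0.68,0],[0,0,0.68,0]]]'
python3 - <<'E'
from h import *
im=optics.capture('scene')[:,:,::-1];cv2.imwrite('pics/scene3.png',im)
s=sense();p=np.array(s['tcp_pos']);print(p)
x0,y0=245,130
C=cv2.resize(im[y0:y0+60,x0:x0+75],(750,600),interpolation=cv2.INTER_CUBIC)
u=p-[0,0,.0324];R=np.array(s['ee_rot'])
def mk(w,col):
    a=(proj('scene',w)-[x0,y0]+.5)*10-.5;cv2.circle(C,tuple(int(v) for v in a),3,col,-1);print(np.round(a))
mk(u,(0,0,255));mk(np.array([.4737,-.2827,.05]),(0,255,0))
for k in(-1,1): mk(u+[0,0,.008]+k*.03*R[:,0],(255,0,0))
rt=np.array([-.8821,-.4705,0]);rt/=np.linalg.norm(rt)
for k in(-1,1): mk(u+[0,0,.005]+k*.022*rt,(255,0,255)); mk(np.array([.4737,-.2827,.04])+k*.037*rt,(0,255,255))
cv2.imwrite('pics/crop5.png',C)
E
```

```text
time_s: 8.25
tcp_pos: [0.4753, -0.2825, 0.0964]
ee_rot: [[-0.026, -1.0, 0.004], [-1.0, 0.026, -0.002], [0.002, -0.004, -1.0]]
wrist_force: [-0.8, -0.0, -1.1]
gripper_width: 0.156
gripper_force: 30.0
[ 0.47512961 -0.28262441  0.09642669]
[368. 296.]
[372. 337.]
[323. 322.]
[413. 227.]
[295. 284.]
[249. 367.]
[443. 281.]
[494. 362.]
```

View pics/crop5.png

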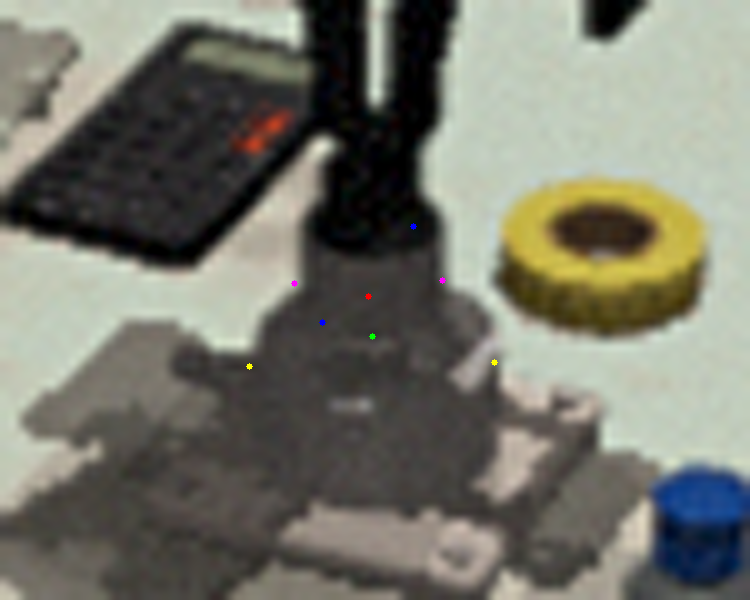

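Plug centre is at crop x≈373, collar centre ≈378, and the arm is still settling about 1.4 mm in x, which cancels this. So they are aligned; descend gently, reading the force.

```bash

python3 -m pendant '[[[0.008,0,0,0],[0.008,0,0.04,0],[0.008,0,0.09,0],[0.008,0,0.09,0],[0.008,0,0.09,0]]]'
python3 -m pendant '[[[0,0,0.02,0],[0,0,0.04,0],[0,0,0.06,0],[0,0,0.06,0],[0,0,0.06,0]]]'
```

```text
time_s: 8.8
tcp_pos: [0.4732, -0.2834, 0.085]
ee_rot: [[-0.027, -1.0, -0.001], [-1.0, 0.027, 0.0], [-0.0, 0.001, -1.0]]
wrist_force: [-0.1, 0.4, -2.0]
gripper_width: 0.156
gripper_force: 30.0
time_s: 9.3
tcp_pos: [0.4734, -0.2834, 0.0793]
ee_rot: [[-0.027, -1.0, -0.0], [-1.0, 0.027, 0.0], [-0.0, 0.0, -1.0]]
wrist_force: [0.4, -0.3, -1.1]
gripper_width: 0.158
gripper_force: 30.0
```

Underside is at about 0.047, so the plug is just inside the bore, with no contact force. Continue in small steps.

```bash

python3 -m pendant '[[[0,0,0.01,0],[0,0,0.02,0],[0,0,0.02,0],[0,0,0.02,0]]]'
python3 -m pendant '[[[0,0,0.01,0],[0,0,0.015,0],[0,0,0.015,0],[0,0,0.015,0]]]'
```

```text
time_s: 9.7
tcp_pos: [0.4739, -0.2837, 0.0779]
ee_rot: [[-0.027, -1.0, 0.001], [-1.0, 0.027, -0.001], [0.001, -0.001, -1.0]]
wrist_force: [0.9, 0.4, -0.1]
gripper_width: 0.159
gripper_force: 30.0
time_s: 10.1
tcp_pos: [0.4731, -0.2832, 0.0754]
ee_rot: [[-0.027, -1.0, -0.001], [-1.0, 0.027, 0.0], [-0.0, 0.001, -1.0]]
wrist_force: [1.1, -0.4, -1.5]
gripper_width: 0.16
gripper_force: 30.0
```

```bash

python3 -m pendant '[[[0,0,0.02,0],[0,0,0.04,0],[0,0,0.06,0],[0,0,0.06,0],[0,0,0.06,0]]]'
python3 -m pendant '[[[0,0,0.01,0],[0,0,0.025,0],[0,0,0.025,0],[0,0,0.025,0]]]'
```

```text
time_s: 10.6
tcp_pos: [0.4732, -0.2832, 0.0696]
ee_rot: [[-0.027, -1.0, -0.001], [-1.0, 0.027, 0.0], [-0.0, 0.001, -1.0]]
wrist_force: [0.2, -0.6, -2.4]
gripper_width: 0.16
gripper_force: 30.0
time_s: 11.0
tcp_pos: [0.4736, -0.2836, 0.0679]
ee_rot: [[-0.027, -1.0, 0.001], [-1.0, 0.027, -0.001], [0.0, -0.001, -1.0]]
wrist_force: [-0.4, -1.0, 1.7]
gripper_width: 0.159
gripper_force: 30.0
```

Seat touched at 3.6 N, exactly where expected. Press about 6.5 mm.

```bash

python3 -m pendant '[[[0,0,0.02,0],[0,0,0.04,0],[0,0,0.05,0],[0,0,0.06,0],[0,0,0.06,0],[0,0,0.06,0]]]'
```

```text
time_s: 11.6
tcp_pos: [0.4737, -0.284, 0.0626]
ee_rot: [[-0.026, -1.0, 0.001], [-1.0, 0.026, -0.001], [0.001, -0.001, -1.0]]
wrist_force: [-2.5, -1.7, 7.7]
gripper_width: 0.159
gripper_force: 30.0
```

```bash

python3 -m pendant '[[[0.003,0.004,0.01,0],[0.003,0.004,0.016,0],[0.003,0.004,0.016,0],[0.003,0.004,0.016,0]]]'
```

```text
time_s: 12.0
tcp_pos: [0.4735, -0.2843, 0.0613]
ee_rot: [[-0.026, -1.0, 0.001], [-1.0, 0.026, -0.001], [0.001, -0.001, -1.0]]
wrist_force: [-3.1, -0.8, 10.5]
gripper_width: 0.163
gripper_force: 30.0
```

Pressed about 7 mm (12 N). Twist clockwise (+ about tool z), first 0.4 rad.

```bash

python3 -m pendant '[[[0,0,0,0.03],[0,0,0,0.06],[0,0,0,0.09],[0,0,0,0.12],[0,0,0,0.16],[0,0,0,0.2],[0,0,0,0.2]]]'
python3 -c "
from h import *
print(np.round(sense()['moment'],2))"
```

```text
time_s: 12.7
tcp_pos: [0.4737, -0.2841, 0.0613]
ee_rot: [[-0.414, -0.91, 0.002], [-0.91, 0.414, -0.001], [0.001, -0.002, -1.0]]
wrist_force: [-2.0, -0.6, 9.4]
gripper_width: 0.159
gripper_force: 30.0
[-0.13  0.7  -0.01]
```

```bash

python3 -m pendant '[[[0,0,0,0.04],[0,0,0,0.08],[0,0,0,0.12],[0,0,0,0.16],[0,0,0,0.2],[0,0,0,0.25],[0,0,0,0.25]]]'
python3 -c "
from h import *
print(np.round(sense()['moment'],2))"
python3 -m pendant '[[[0,0,0,0.04],[0,0,0,0.08],[0,0,0,0.12],[0,0,0,0.16],[0,0,0,0.2],[0,0,0,0.2]]]'
python3 -c "
from h import *
print(np.round(sense()['moment'],2))"
```

```text
time_s: 13.4
tcp_pos: [0.4734, -0.284, 0.0612]
ee_rot: [[-0.8, -0.6, 0.001], [-0.6, 0.8, -0.001], [-0.0, -0.001, -1.0]]
wrist_force: [-2.0, 0.5, 8.3]
gripper_width: 0.161
gripper_force: 30.0
[0.02 0.77 0.01]
time_s: 14.0
tcp_pos: [0.4733, -0.2837, 0.0611]
ee_rot: [[-0.971, -0.241, 0.001], [-0.241, 0.971, -0.001], [-0.001, -0.001, -1.0]]
wrist_force: [-2.3, 0.3, 9.7]
gripper_width: 0.156
gripper_force: 30.0
[0.19 0.73 0.04]
```

```bash
cat > m.py <<'E'
from h import *
s=sense();R=np.array(s['ee_rot']);print('MZ',np.round(s['moment'],2),'yaw',round(np.degrees(np.arctan2(R[1,0],R[0,0]))%360,1))
E
python3 -m pendant '[[[0,0,0,0.02],[0,0,0,0.03],[0,0,0,0.03]]]' | grep force; python3 m.py
python3 -m pendant '[[[0,0,0,0.01],[0,0,0,0.02],[0,0,0,0.02]]]' | grep force; python3 m.py
```

```text
wrist_force: [-2.9, 1.5, 9.5]
gripper_force: 30.1
MZ [0.3  0.72 0.1 ] yaw 190.6
wrist_force: [-2.8, 1.1, 10.7]
gripper_force: 30.1
MZ [0.26 0.75 0.14] yaw 188.3
```

```bash

python3 -m pendant '[[[0,0,0,0.01],[0,0,0,0.02],[0,0,0,0.02]]]' | grep force; python3 m.py
```

```text
wrist_force: [-3.2, 1.1, 8.6]
gripper_force: 30.1
MZ [0.28 0.73 0.11] yaw 186.0
```

```bash

python3 -m pendant '[[[0,0,0,0.01],[0,0,0,0.02],[0,0,0,0.02]]]' | grep force; python3 m.py
```

```text
wrist_force: [-2.0, 1.0, 9.1]
gripper_force: 30.1
MZ [0.38 0.67 0.13] yaw 183.7
```

```bash

python3 -m pendant '[[[0,0,0,0.01],[0,0,0,0.02],[0,0,0,0.02]]]' | grep force; python3 m.py
```

```text
wrist_force: [-2.1, 0.9, 9.1]
gripper_force: 30.5
MZ [0.39 0.72 0.25] yaw 181.5
```

```bash

python3 -m pendant '[[[0,0,0,0.005],[0,0,0,0.01],[0,0,0,0.01]]]' | grep force; python3 m.py
```

```text
wrist_force: [-2.6, 2.0, 10.1]
gripper_force: 30.9
MZ [0.44 0.71 0.38] yaw 180.3
```

The stop is clear (moment rising at once, 0.38 N·m). Relax the twist, ease up by the notch depth, then open.

```bash

python3 -m pendant '[[[0,0,0,-0.008],[0,0,0,-0.015],[0,0,0,-0.015]]]' | grep -E 'pos|force'; python3 m.py
python3 -m pendant '[[[0,0,-0.015,0],[0,0,-0.03,0],[0,0,-0.045,0],[0,0,-0.045,0],[0,0,-0.045,0]]]' | grep -E 'pos|force'; python3 m.py
```

```text
tcp_pos: [0.4733, -0.2836, 0.0611]
wrist_force: [-2.3, 1.3, 9.5]
gripper_force: 30.3
MZ [0.35 0.78 0.25] yaw 182.0
tcp_pos: [0.4733, -0.2836, 0.0644]
wrist_force: [-0.5, 0.5, 4.0]
gripper_force: 30.3
MZ [0.27 0.07 0.21] yaw 182.0
```

```bash

python3 -m pendant '[[[0,0,0,0],[0,0,0,0],[0,0,0,0],[0,0,0,0],[0,0,0,0],[0,0,0,0],[0,0,0,0],[0,0,0,0]]]' 0 | grep -E 'pos|force|width'; python3 m.py
python3 -m pendant '[[[0,0,-0.2,0],[0,0,-0.6,0],[0,0,-0.9,0],[0,0,-0.9,0],[0,0,-0.9,0]]]' | grep -E 'pos|force|width'
python3 -m pendant '[[[0.9,0,-0.2,0],[0.9,0,-0.2,0],[0.9,0,-0.2,0],[0.9,0,-0.2,0]]]' >/dev/null
python3 -m pendant '[[[0.9,0,0,0],[0.9,0,0,0],[0.9,0,0,0],[0.9,0,0,0]]]' | grep -E 'pos'
python3 - <<'E'
from h import *
for n in('scene','top'): cv2.imwrite(f'pics/{n}4.png',optics.capture(n)[:,:,::-1])
s=cv2.imread('pics/scene4.png');t=cv2.imread('pics/top4.png')
cv2.imwrite('pics/crop6.png',np.hstack([cv2.resize(s[140:200,250:310],(400,400),interpolation=cv2.INTER_CUBIC),cv2.resize(t[170:230,292:352],(400,400),interpolation=cv2.INTER_CUBIC)]))
for m in((.4735,-.2835),):
    for z in(.092,.088,.084):print(z,proj('scene',np.array([*m,z])))
E
```

```text
tcp_pos: [0.473, -0.2836, 0.0642]
wrist_force: [-0.4, 0.3, -0.4]
gripper_width: 0.804
gripper_force: 0.0
MZ [-0.01 -0.04 -0.  ] yaw 181.9
tcp_pos: [0.4731, -0.2835, 0.1548]
wrist_force: [-0.3, 0.3, -0.9]
gripper_width: 0.998
gripper_force: 0.0
tcp_pos: [0.2934, -0.2899, 0.1739]
0.092 [282.15704315 151.18708172]
0.088 [282.13670889 152.34313585]
0.084 [282.11644857 153.49498595]
```

View pics/crop6.png

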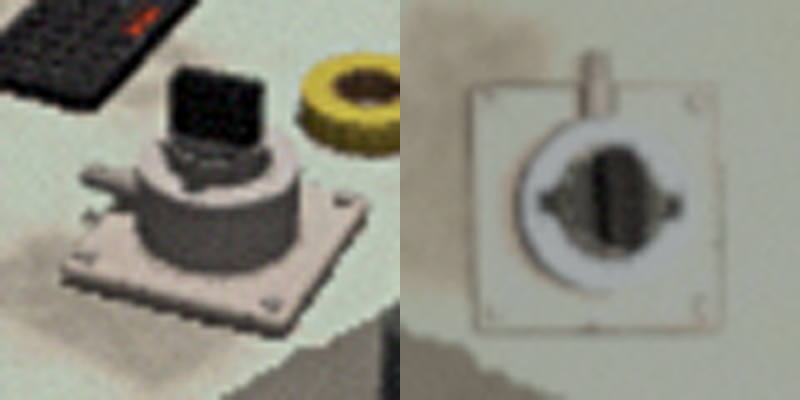

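The crop shows the cap in the collar, bar turned about 87° and both slots empty. Check the bar's height and the tell-tale by comparing before and after.

```bash
python3 - <<'E'
from h import *
s0=cv2.imread('pics/scene0.png');s=cv2.imread('pics/scene4.png');t0=cv2.imread('pics/top0.png');t=cv2.imread('pics/top4.png')
m=(t[188:214,308:338].max(2)<70);k,l,st,ce=cv2.connectedComponentsWithStats(m.astype(np.uint8));i=1+st[1:,4].argmax()
w=np.array([ray('top',*(q[::-1]+[308,188]),.09)[:2] for q in np.argwhere(l==i)]);e,v=np.linalg.eigh(np.cov(w.T));print('bar',w.mean(0),np.degrees(np.arctan2(v[1,1],v[0,1])),3.46*np.sqrt(e))
c=np.array([.4737,-.2832])
for a in(8.5,188.5,2,182):
    p=np.array([*(c+.026*np.array([np.cos(np.radians(a)),np.sin(np.radians(a))])),.053]);print(a,'scene',proj('scene',p),'top',proj('top',p))
f=lambda im,x,y,w,h:cv2.resize(im[y:y+h,x:x+w],(400,300),interpolation=cv2.INTER_CUBIC)
cv2.imwrite('pics/crop7.png',np.vstack([np.hstack([f(s0,266,150,32,24),f(s,266,150,32,24)]),np.hstack([f(t0,307,188,32,24),f(t,307,188,32,24)])]))
E
```

```text
bar [ 0.47414546 -0.27934897] -175.2619184659276 [0.02635039 0.03724001]
8.5 scene [273.59965778 160.89336155] top [321.84662475 191.0518798 ]
188.5 scene [290.21195824 163.75210747] top [324.28179037 209.21031289]
2 scene [273.94595037 160.39930307] top [322.88011309 190.9818027 ]
182 scene [289.88853683 164.25825365] top [323.24574571 209.2807176 ]
```

View pics/crop7.png

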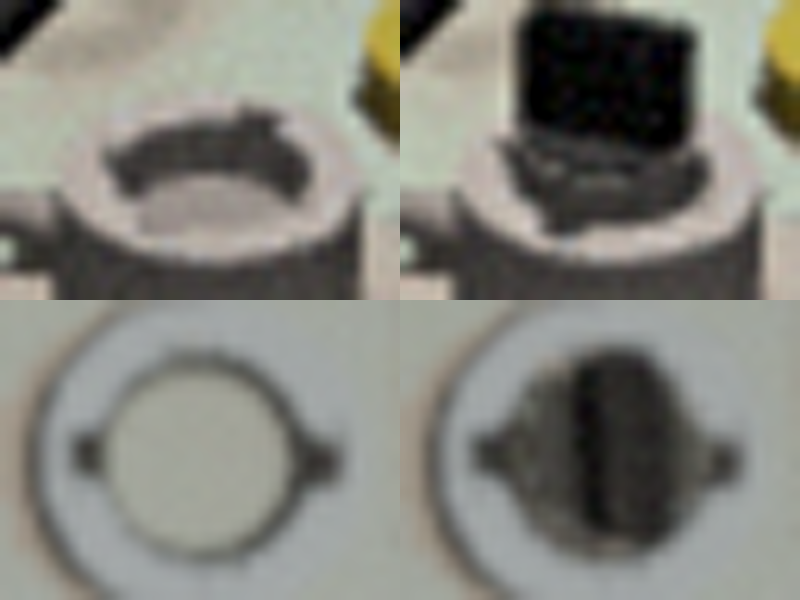

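Slots are empty and the bar sits about 80–85° round from them. The spring force fell to about 6 N as the cap rose past ledge level, and the bar top is at or above the locked height (z≈0.092). All of that indicates it is locked. The tell-tale itself is too small to resolve. Handing in.

```bash
python3 -c "
from station import r
print(r.finish_job())"
```

```text
the job is handed in; nothing more can be done
None
```

I handed the job in with the cap set, pressed, twisted clockwise to the stop and released; forces and the final pictures indicate it is locked, but the tell-tale was too small to see. The station felt an estimated 27 N at most, and the arm went nowhere near the tape roll, ink bottle and carton.

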